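# Turn out a waffle and put it under the dome

## Robot

A 6-joint arm with a two-finger parallel gripper is mounted at the origin on a cart in front of the work surface, level with it; the furniture and walls round the work are solid. World frame = base frame: x ahead of the robot, y to its left, z up, the work surface at z = 0. Lengths are in mm, angles in rad, forces in N, time in s.
With the tool pointing down it reaches from about 275 to 825 mm from the base axis. Payload 4.9 kg.
Tool frame: the origin (TCP) lies at the very end of the fingers, on their centre line; the grasp point (between the pads) lies 19 mm behind it; z points along the fingers, y is the line along which they close (so a half turn about z gives the same grasp; the last joint's range is limited). The gripper opens to 85 mm and grips with 20 to 120 N. Pads are 22 mm wide; open, the fingers measure 114 mm over their backs; the gripper's body (76 mm by 85 mm) begins 54 mm behind the grasp point. The pads swing forward as they close: fully open they stand 13 mm farther back than shut.
Start: joints at [-1.362, 0.326, -0.193, 1.052, 0, 1.437], TCP at [184.881, -518.013, 231.281] pointing down, gripper open.
Joint ranges: [-2.65, 2.65], [-0.97, 1.79], [-1.3, 1.35], [-1.93, 2.1], [-1.47, 1.37], [-3.14, 3.14]. Speed limits (rad/s): [2.57, 2.57, 3.14, 3.14, 3.14, 3.14].

## Interface

Orientations are given as [roll, pitch, yaw] about the fixed x, y, z axes, in that order (R = Rz(yaw) Ry(pitch) Rx(roll)).
In Python, from bench import bot, solve_ik, imaging gives the robot as it stands. Calls block until the motion is done:
- bot.move_ptp(position, orientation): joint-space move of the TCP to a pose.
- bot.movel(position, rot=None, max_speed=150, threshold=None): straight line of the TCP; rot=None keeps the orientation; max_speed is the mean speed in mm/s. With threshold (N) it stops when the force on the tool has changed by that much, and returns True; else False.
- bot.move_j(angles): joint-space move.
- bot.grip(opening, effort=None): opening from 0.0 (shut) to 1.0 (fully open); effort is the grip in N (None keeps the last); returns when the fingers have stopped.
- bot.dwell(seconds).
- solve_ik(position, orientation): joint angles nearest the present ones, or None.
- bot.get_state(): the state.
- imaging.capture(name): name is "side" or "top"; returns the picture (384x512x3 uint8, blue, green, red); there is no depth.
- imaging.camera_model(name): a dict with "K" (3x3 intrinsics, pixels), "position" and "rotation" of the camera in the world. Camera axes: x right, y up, looking along -z (the intrinsics and any distortion apply to the point x, -y, -z); pixel columns grow to the right and rows downward; lengths in mm; the calibration is good to about 2 mm. A picture is of the moment at which its call begins. camera_model takes no time and is no camera call.
A pose or a line that the arm cannot do raises bot.IKError and nothing moves.
- bot.sign_off(): hands the job in; it is judged then, once.
The state is a dict: "t": time; "qpos": joint angles; "joint_velocities": joint speeds; "effort": joint torques, N m; "tcp_pos": TCP position; "orientation": TCP orientation; "contact_force": force on the tool from outside, world axes, zero at the start; "wrist_torque": the same for the moment, N m; "opening": opening from 0.0 (shut) to 1.0 (fully open); "gripper_force": force on a finger pad.
Only numpy, scipy, OpenCV 4.12 (cv2) and the standard library are available. Lean on these libraries where they do the work, as an engineer would, in place of code of your own. Each camera call takes 0.05 s, during which the arm holds its last target. There are 200 camera calls.

## Task

The waffle is baked: lift it out of the open waffle iron, keeping it level, and lay it gently and flat in the middle of the round wooden cake base. Then cover it with the clear dome, also set down gently, so that its rim sits level inside the base's raised lip all round. Leave the milk jug and shaker where they stand.

Things in the scene. Friction and masses are not known exactly. Their poses are not given: they have to be found in the camera images.
- waffle: thick golden-brown waffle, 78 (its x) x 60 (its y) x 26 mm (z), with 4 x 3 square pockets on both faces; at the start it lies in the iron's lower half. Origin: centre of its underside.
- waffle_iron: lower half of a dark cast waffle iron, fixed: block 124 (x) x 100 (y) mm, flat face 34 mm up; cavity 82 x 64 mm, 12 mm deep, 12 studs 8 mm high stand in the waffle's lower pockets with 1.5 mm play. The waffle lies along the iron's x, 14 mm proud of the face. A handle runs along -x to 180 mm from the origin, below the face. Origin: under the cavity's centre, at table height.
- iron_top (a joint): hinge of the iron's upper half, along the iron's y, 70 mm on the +x side of its origin and 34 mm up: 0 closed, grows as it opens (it starts swung up and back at about 2 and stays there). The upper half with its handle is about 250 mm long from the hinge and 100 mm wide.
- cake_base: round wooden cake base, 168 mm across, loose (0.6 kg); flat floor 12 mm above its underside, 150 mm across, inside a raised lip 9 mm wide whose top is 18 mm above the underside. Origin: centre of its underside, z up.
- dome: clear dome, open below, 144 mm across outside, 136 mm inside the rim, 78 mm high without its knob (68 mm of room inside above the middle of its rim plane), about 0.35 kg; starts standing rim down on the table. Origin: centre of the rim plane.
- dome_knob (a point): middle of the round wooden knob on top of the dome, 96 mm above the dome's origin; the knob is 30 mm across, its widest part reaches from 6 mm below to 6 mm above this point, its top is 9 mm above this point.
- milk_jug: small plain grey milk jug with a strap handle, 76 x 116 x 97 mm; origin: centre of its underside. To be left alone.
- shaker: glass shaker with a steel top, 44 mm across, 90 mm high; origin: centre of its underside. To be left alone.

How it is judged:
By the outcome, as a careful person would: the job done as asked, in the order asked, and still so for the second after the job is handed in, with the robot touching nothing.
It also fails if it takes over 58 s, if anything falls off the work surface, if the arm or the gripper's body presses on something with over 40 N, if the wrist force passes 120 N, or if a joint passes its speed limit or range.

## Working session

There is one attempt and no reset: what is moved stays moved. The work goes in short steps, each a Python script; the robot and the scene stay as the last script left them, time stands still between calls to the robot, and variables do not carry over. Pictures are saved under pics/ and viewed, at most 10 in all, crops included, and the job is handed in when it is done.

```bash
ls; mkdir -p pics; python3 - <<'E'
from bench import bot, imaging
import cv2,numpy as np
for n in("side","top"):
    cv2.imwrite(f"pics/{n}0.png",imaging.capture(n)); m=imaging.camera_model(n); print(n,m)
s=bot.get_state();print(s["t"],s["tcp_pos"],s["orientation"])
E
```

```text
pics
side {'K': array([[360.55223101,   0.        , 251.91727097],
       [  0.        , 360.55223101, 192.30652643],
       [  0.        ,   0.        ,   1.        ]]), 'position': array([ 532.88868111, -763.57147784,  463.17697322]), 'rotation': array([ 1.11851997,  0.00627902, -0.0719617 ])}
top {'K': array([[445.47143844,   0.        , 268.35300574],
       [  0.        , 445.47143844, 197.01304032],
       [  0.        ,   0.        ,   1.        ]]), 'position': array([ 512.2721282 ,  -19.87725609, 1196.48112878]), 'rotation': array([ 0.05422435,  0.02230293, -1.54203025])}
0.1 [ 184.77460833 -517.48870669  230.58705725] [-3.14005887e+00 -2.00742517e-04  3.42813255e-01]
```

View pics/side0.png

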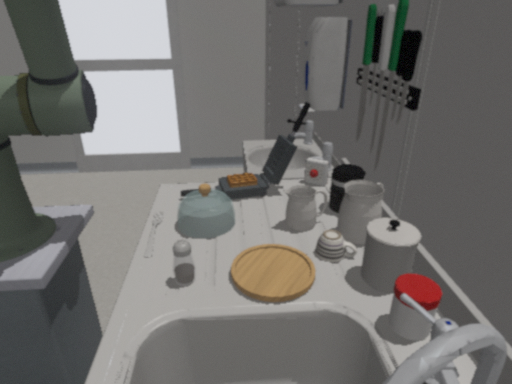

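View pics/top0.png

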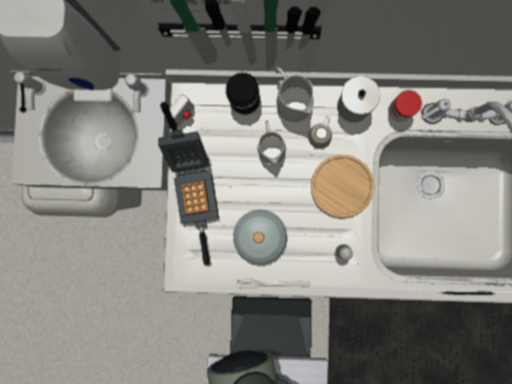

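The top view shows the waffle at about (195,196), dome knob (259,238), base (342,186), jug (271,150) and shaker (344,254). The side view shows the waffle at (242,180), knob (205,188) and base (273,272). Next I segment and triangulate these.

```bash
cat > h.py <<'E'
import cv2,numpy as np
from scipy.spatial.transform import Rotation as R
from bench import bot, imaging, solve_ik
def rays(n,px):
    m=imaging.camera_model(n); K=m["K"]; px=np.atleast_2d(np.asarray(px,float))
    d=np.c_[(px[:,0]-K[0,2])/K[0,0],-(px[:,1]-K[1,2])/K[1,1],-np.ones(len(px))]
    return np.array(m["position"]),R.from_euler("xyz",m["rotation"]).apply(d)
def plane(n,px,z):
    o,d=rays(n,px); return (o+d*((z-o[2])/d[:,2])[:,None])[:,:2]
def tri(a,b):
    o1,d1=rays("top",a);o2,d2=rays("side",b);d1=d1[0]/np.linalg.norm(d1);d2=d2[0]/np.linalg.norm(d2)
    s=np.linalg.lstsq(np.c_[d1,-d2],o2-o1,rcond=None)[0]
    p,q=o1+s[0]*d1,o2+s[1]*d2; return (p+q)/2,np.linalg.norm(p-q)
def project(n,P):
    m=imaging.camera_model(n);K=m["K"];c=(np.atleast_2d(P)-m["position"])@R.from_euler("xyz",m["rotation"]).as_matrix()
    return np.c_[K[0,0]*c[:,0]/-c[:,2]+K[0,2],K[1,1]*-c[:,1]/-c[:,2]+K[1,2]]
def mask(im,lo=(8,90,60),hi=(25,255,255)):
    return cv2.inRange(cv2.cvtColor(im,cv2.COLOR_BGR2HSV),lo,hi)
def blob(mk,c,r=60):
    x,y=map(int,c);w=np.zeros_like(mk);w[max(0,y-r):y+r,max(0,x-r):x+r]=mk[max(0,y-r):y+r,max(0,x-r):x+r]
    w=cv2.morphologyEx(w,cv2.MORPH_CLOSE,np.ones((5,5)))
    cs=cv2.findContours(w,cv2.RETR_EXTERNAL,cv2.CHAIN_APPROX_NONE)[0]
    return max(cs,key=cv2.contourArea)
def cen(c):
    m=cv2.moments(c);return np.array([m["m10"],m["m01"]])/m["m00"]
def circ(p):
    A=np.c_[2*p,np.ones(len(p))];s=np.linalg.lstsq(A,(p**2).sum(1),rcond=None)[0]
    return s[:2],np.sqrt(s[2]+s[:2]@s[:2])
E
python3 - <<'E'
from h import *
np.set_printoptions(precision=1,suppress=True)
I={n:imaging.capture(n) for n in("top","side")};M={n:mask(I[n]) for n in I}
P=dict(waffle=((195,196),(242,180),24),knob=((259,238),(205,188),12),base=((342,186),(273,272),48))
B={}
for k,(a,b,r) in P.items():
    for n,c in(("top",a),("side",b)):
        B[k,n]=blob(M[n],c,r);print(k,n,cv2.boundingRect(B[k,n]),cv2.contourArea(B[k,n]),cen(B[k,n]))
    print(k,tri(cen(B[k,"top"]),cen(B[k,"side"])))
for z in(8,13,18,23):
    t=B["base","top"][:,0]+.0;s=B["base","side"][:,0]+.0
    s=s[s[:,1]<cen(B["base","side"])[1]-3]
    print(z,circ(plane("top",t,z)),circ(plane("side",s,z)))
q=cv2.minAreaRect(B["waffle","top"]);w=plane("top",cv2.boxPoints(q),48);print("waffle",w,w.mean(0),np.linalg.norm(np.diff(w,axis=0),axis=1),np.degrees(np.arctan2(*np.diff(w,axis=0).T[::-1])))
# dark iron, dome
g=blob(mask(I["top"],(75,25,60),(105,255,200)),(260,237),35);print("dome",circ(plane("top",g[:,0],10)),circ(plane("top",g[:,0],40)))
gs=blob(mask(I["side"],(75,25,60),(105,255,230)),(205,212),35);print(cv2.boundingRect(gs))
big=np.vstack([np.hstack([cv2.resize(I["top"][140:290,150:300],(400,400)),cv2.resize(I["side"][130:260,160:330],(400,306)) if 0 else cv2.resize(I["side"][150:290,160:300],(400,400))])])
cv2.imwrite("pics/c1.png",big)
E
```

```text
waffle top (181, 181, 28, 34) 687.0 [194.6 197.3]
waffle side (227, 173, 30, 14) 302.5 [241.5 179.6]
waffle (array([568.8, 200.8,  36.1]), np.float64(0.7777063800778428))
knob top (254, 233, 10, 9) 61.5 [258.3 237.1]
knob side (200, 184, 10, 11) 66.0 [204.4 188.7]
knob (array([472.2,  28.5,  91.7]), np.float64(1.1638971827164488))
base top (312, 156, 62, 61) 2892.0 [341.9 185.9]
base side (231, 245, 84, 57) 3639.0 [272.7 272.5]
base (array([ 612.4, -187.6,    2.2]), np.float64(1.6605596734418846))
8 (array([ 611.4, -186.6]), np.float64(80.87148517767234)) (array([ 613.9, -180.4]), np.float64(82.30885614607857))
13 (array([ 611. , -185.9]), np.float64(80.5312547641655)) (array([ 613. , -186.8]), np.float64(81.40471488907558))
18 (array([ 610.6, -185.2]), np.float64(80.19102435066262)) (array([ 612.1, -193.2]), np.float64(80.50057363207087))
23 (array([ 610.1, -184.5]), np.float64(79.8507939371554)) (array([ 611.2, -199.6]), np.float64(79.59643237506072))
waffle [[601.  237.5]
 [613.  176.2]
 [534.7 160.2]
 [522.7 221.3]] [567.9 198.8] [62.5 79.9 62.2] [ -79.  -168.5  101.1]Traceback (most recent call last):
  File "<stdin>", line 16, in <module>
  File "h.py", line 23, in blob
    return max(cs,key=cv2.contourArea)
ValueError: max() iterable argument is empty
```

```bash
python3 - <<'E'
from h import *
np.set_printoptions(precision=1,suppress=True)
I=imaging.capture("top");M=mask(I)
w=cen(blob(M,(195,196),24));k=cen(blob(M,(259,238),12));b=cen(blob(M,(342,186),48))
W=plane("top",w,48)[0];print("waffle",W,"knob",plane("top",k,100),"base",plane("top",b,18))
W=(W+np.array([567.9,198.8]))/2
rot=[np.pi,0,0.197]
bot.grip(0.85,30)
bot.move_ptp([W[0],W[1],250],rot)
bot.movel([W[0],W[1],75],max_speed=150)
I=imaging.capture("side");J=imaging.capture("top")
s0=bot.get_state();print(s0["t"],s0["tcp_pos"],s0["contact_force"],s0["opening"])
cv2.imwrite("pics/c2.png",np.hstack([cv2.resize(J[130:270,130:270],(400,400)),cv2.resize(I[100:240,170:310],(400,400))]))
E
```

```text
waffle [567.9 198.5] knob [[472.1  28. ]] base [[ 610.2 -185.3]]
5.7417 [568.7 198.8  76. ] [ 0.9  0.3 -0.3] 0.8483850648852354
```

View pics/c2.png

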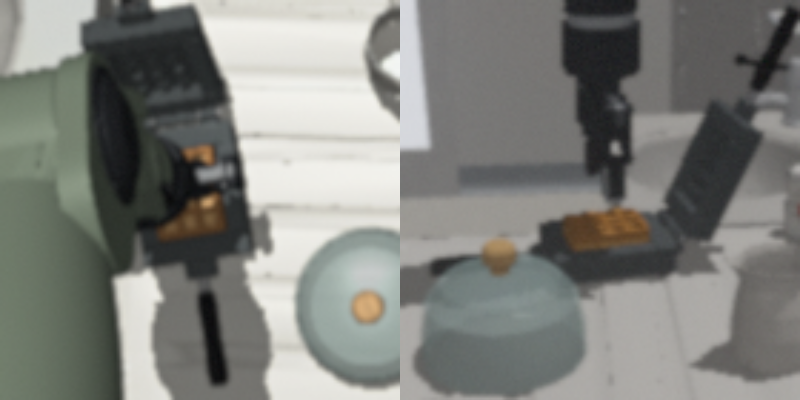

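The gripper hovers centred over the waffle: in the top crop, waffle shows on both sides of the finger; in the side crop the fingertip is at (615,210), above the waffle at (607,230). I go down now, guarded.

```bash
python3 - <<'E'
from h import *
np.set_printoptions(precision=1,suppress=True)
p=[568.0,198.6]
h=bot.movel([*p,32],max_speed=40,threshold=6)
s=bot.get_state();print(h,s["tcp_pos"],s["contact_force"])
if h: bot.movel([*p,s["tcp_pos"][2]+4],max_speed=40)
bot.grip(0.5,35)
s=bot.get_state();print(s["t"],s["tcp_pos"],s["contact_force"],s["opening"],s["gripper_force"],s["wrist_torque"])
z=s["tcp_pos"][2]
bot.movel([*p,z+25],max_speed=40)
s=bot.get_state();print(s["t"],s["tcp_pos"],s["contact_force"],s["opening"],s["gripper_force"])
bot.movel([*p,180],max_speed=120)
s=bot.get_state();print(s["t"],s["tcp_pos"],s["contact_force"],s["opening"],s["gripper_force"],s["wrist_torque"])
I=imaging.capture("side")
cv2.imwrite("pics/c3.png",cv2.resize(I[60:230,150:360],(630,510)))
E
```

```text
False [568.3 198.7  32.3] [ 0.3 -0.1 -0.8]
7.2333 [568.4 198.7  32.6] [-0.4  0.3  3.3] 0.6952298738482585 38.501577973365784 [-0.   0.1 -0. ]
8.025 [567.9 198.6  57.6] [-0.1 -0.2 -1. ] 0.6887647026172486 38.00917088985443
9.1917 [567.4 198.5 179.1] [ 0.6 -0.7 -0.9] 0.6949256262979403 38.00375998020172 [ 0. -0.  0.]
```

View pics/c3.png

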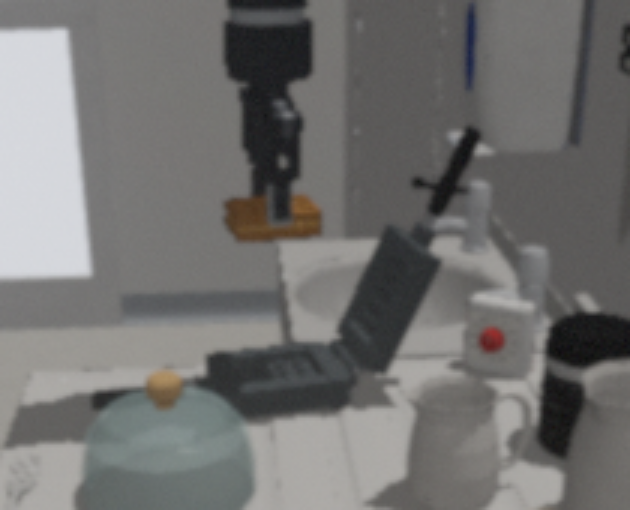

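The waffle hangs level in the fingers, crop (272,217), and the iron's studs are bare. I now carry it to the base.

```bash
python3 - <<'E'
from h import *
np.set_printoptions(precision=1,suppress=True)
p=[610.3,-185.3]
bot.movel([*p,180],max_speed=180)
bot.movel([*p,40],max_speed=100)
bot.dwell(.3)
h=bot.movel([*p,16],max_speed=12,threshold=2.5)
s=bot.get_state();print(h,s["t"],s["tcp_pos"],s["contact_force"],s["opening"],s["wrist_torque"])
I=imaging.capture("side")
cv2.imwrite("pics/c4.png",cv2.resize(I[190:320,180:350],(680,520)))
E
```

```text
Traceback (most recent call last):
bench.IKError: the arm cannot follow that straight line within its joint ranges
```

```bash
python3 - <<'E'
from h import *
np.set_printoptions(precision=2,suppress=True)
print(np.array(bot.get_state()["qpos"]))
for z in(180,40,16):
  for y in(-.6,-.3,0,.2,.5):
    q=solve_ik([610.3,-185.3,z],[np.pi,0,y]);print(z,y,None if q is None else np.array(q))
E
```

```text
[ 0.21  0.46 -0.13  0.98 -0.   -3.12]
180 -0.6 [-0.41  0.52 -0.02  1.03  0.   -2.95]
180 -0.3 [-0.41  0.52 -0.02  1.03  0.    3.03]
180 0 [-0.41  0.52 -0.02  1.03  0.    2.73]
180 0.2 [-0.41  0.52 -0.02  1.03  0.    2.53]
180 0.5 [-0.41  0.52 -0.02  1.03  0.    2.23]
40 -0.6 [-0.41  0.66 -0.18  0.74  0.   -2.95]
40 -0.3 [-0.41  0.66 -0.18  0.74  0.    3.03]
40 0 [-0.41  0.66 -0.18  0.74  0.    2.73]
40 0.2 [-0.41  0.66 -0.18  0.74  0.    2.53]
40 0.5 [-0.41  0.66 -0.18  0.74  0.    2.23]
16 -0.6 [-0.41  0.69 -0.19  0.69  0.   -2.95]
16 -0.3 [-0.41  0.69 -0.19  0.69  0.    3.03]
16 0 [-0.41  0.69 -0.19  0.69  0.    2.73]
16 0.2 [-0.41  0.69 -0.19  0.69  0.    2.53]
16 0.5 [-0.41  0.69 -0.19  0.69  0.    2.23]
```

```bash
python3 - <<'E'
from h import *
np.set_printoptions(precision=1,suppress=True)
p=[610.3,-185.3]
bot.move_j(solve_ik([*p,180],[np.pi,0,-.6]))
bot.movel([*p,40],max_speed=100)
bot.dwell(.3)
h=bot.movel([*p,16],max_speed=12,threshold=2.5)
s=bot.get_state();print(h,s["t"],s["tcp_pos"],s["contact_force"],s["opening"],s["wrist_torque"])
I=imaging.capture("side")
cv2.imwrite("pics/c4.png",cv2.resize(I[190:320,180:350],(680,520)))
E
```

```text
True 13.8667 [ 610.3 -185.3   22.6] [-0.6  0.9  4.5] 0.6891576131197951 [ 0.  -0.  -0.1]
```

View pics/c4.png

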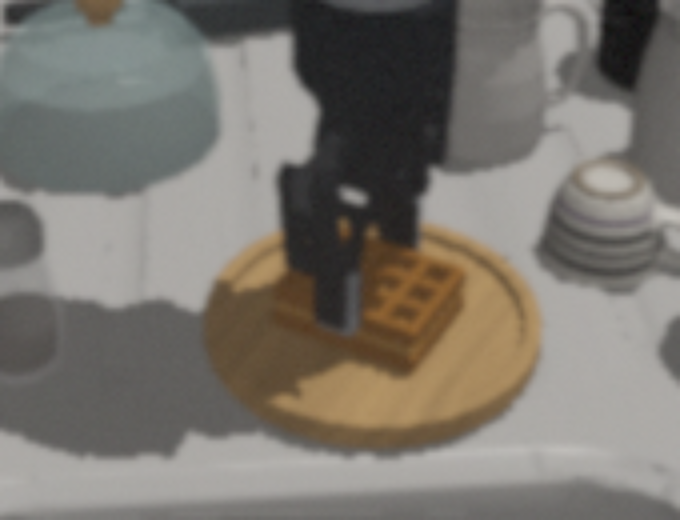

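Waffle touches the base floor, at crop (370,305), roughly in the middle; contact came at the expected height. Next I release, back off over the dome and measure the waffle's centring against the base.

```bash
python3 - <<'E'
from h import *
np.set_printoptions(precision=1,suppress=True)
p=[610.3,-185.3]
bot.grip(0.85)
bot.movel([*p,60],max_speed=60)
bot.movel([*p,170],max_speed=180)
k=[472.1,28.0]
bot.grip(0.65)
bot.move_ptp([*k,170],[np.pi,0,np.pi])
s=bot.get_state();print(s["t"],s["tcp_pos"],np.array(s["qpos"]))
T=[imaging.capture("top") for _ in range(3)];S=imaging.capture("side")
I=np.mean(T,0).astype(np.uint8)
cv2.imwrite("pics/raw_top.png",I);cv2.imwrite("pics/raw_side.png",S)
M=mask(I);b=blob(M,(342,186),48);print("base ell",cv2.fitEllipse(b),cen(b),plane("top",cen(b),18))
hsv=cv2.cvtColor(I,cv2.COLOR_BGR2HSV);x0=I[150:222,306:380]
print("HSV base",hsv[165,342],hsv[210,342],"waffle",hsv[180:192:4,336:350:4].reshape(-1,3).mean(0))
print("expected waffle px",project("top",[[610.3,-185.3,38]]),"base px",project("top",[[610.3,-185.3,18]]))
cv2.imwrite("pics/c5.png",np.hstack([cv2.resize(x0,(400,390),interpolation=cv2.INTER_CUBIC),cv2.resize(S[235:310,225:320],(400,390))]))
E
```

```text
18.5 [472.3  27.9 170.1] [-0.1  0.2 -0.5  0.8 -0.  -0.1]
base ell ((341.88262939453125, 185.89341735839844), (60.67918395996094, 60.71677017211914), 34.17143249511719) [341.9 185.9] [[ 610.3 -185.3]]
HSV base [ 17 109 195] [ 17 109 204] waffle [ 15.4 127.9 172.6]
expected waffle px [[343.  185.3]] base px [[341.9 185.9]]
```

View pics/c5.png

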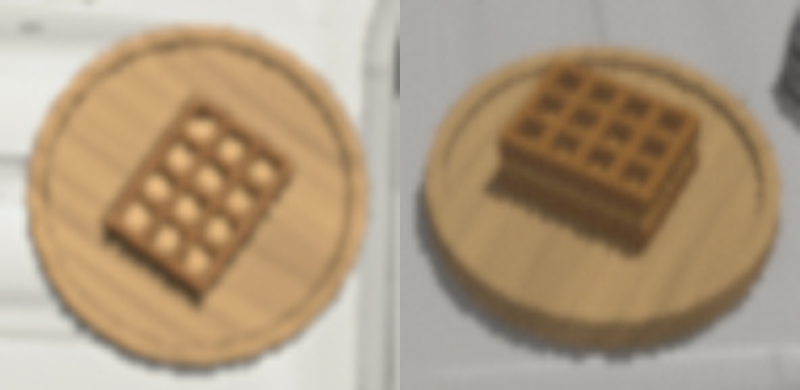

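The waffle lies flat on the base. Its pocket grid is centred about 2 mm off the disc centre, and the side crop shows it level. From this I take the base centre as (611,-187). Next I grip the knob twice at 90° to centre it, then carry the dome over.

```bash
python3 - <<'E'
from h import *
np.set_printoptions(precision=1,suppress=True)
k=[472.3,27.3];D=np.pi
def st(*a):
    s=bot.get_state();print(*a,s["t"],s["tcp_pos"],s["contact_force"],s["opening"],s["gripper_force"],flush=True);return s
bot.move_ptp([*k,120],[D,0,D/2])
h=bot.movel([*k,84],max_speed=60,threshold=5);st(h)
bot.grip(0.1,20);st("g1")
bot.grip(0.65)
bot.movel([*k,84],[D,0,D]);st("rot")
bot.grip(0.1,45);st("g2")
bot.movel([*k,100],max_speed=40);st("up")
bot.movel([*k,210],max_speed=150)
p=[611,-187]
bot.move_j(solve_ik([*p,210],[D,0,2.6]))
bot.movel([*p,130],max_speed=120)
bot.movel([*p,112],max_speed=40)
st("hover")
I=imaging.capture("top");S=imaging.capture("side")
cv2.imwrite("pics/t6.png",I);cv2.imwrite("pics/s6.png",S)
cv2.imwrite("pics/c6.png",np.hstack([cv2.resize(I[146:226,302:382],(400,400),interpolation=cv2.INTER_CUBIC),cv2.resize(S[215:315,220:320],(400,400))]))
E
```

```text
False 20.85 [472.3  27.3  84. ] [-0.3 -0.7 -0.3] 0.6531430836538032 0.0
g1 21.2083 [472.   27.3  84.3] [-2.7 -0.7  3.6] 0.3316496336570255 19.882684350013733
rot 23.3 [472.3  27.3  84. ] [-0.8  0.3 -0.3] 0.6542355814598048 0.0
g2 23.6667 [472.3  27.8  84.2] [0.  2.4 4.3] 0.32661222231991893 44.22306616790593
up 24.2167 [472.4  27.2 100.1] [-0.7  0.1 -4.5] 0.32548045591154123 44.57864482887089
hover 27.5167 [ 610.9 -187.   111.7] [ 0.2 -0.1 -2.7] 0.3232131535006465 44.621271723881364
```

View pics/c6.png

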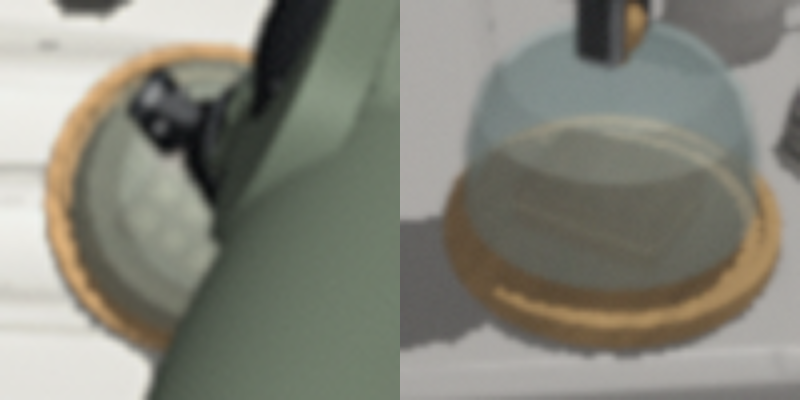

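The dome hangs level over the base. In the side crop the dome spans x 467–757 and the base 445–780, so they share a centre near 612. I lower it guarded: the floor is expected at TCP z≈96, the lip would show at ≈102.

```bash
python3 - <<'E'
from h import *
np.set_printoptions(precision=2,suppress=True)
p=[611,-187]
bot.dwell(.3)
h=bot.movel([*p,92],max_speed=12,threshold=2.5)
s=bot.get_state();print(h,s["t"],s["tcp_pos"],s["contact_force"],s["wrist_torque"],s["orientation"])
S=imaging.capture("side")
cv2.imwrite("pics/c7.png",cv2.resize(S[215:315,220:320],(560,560)))
E
```

```text
True 29.1083 [ 610.97 -187.04   96.26] [-0.28 -0.09  5.94] [-0.05 -0.02 -0.02] [-3.14 -0.    2.6 ]
```

View pics/c7.png

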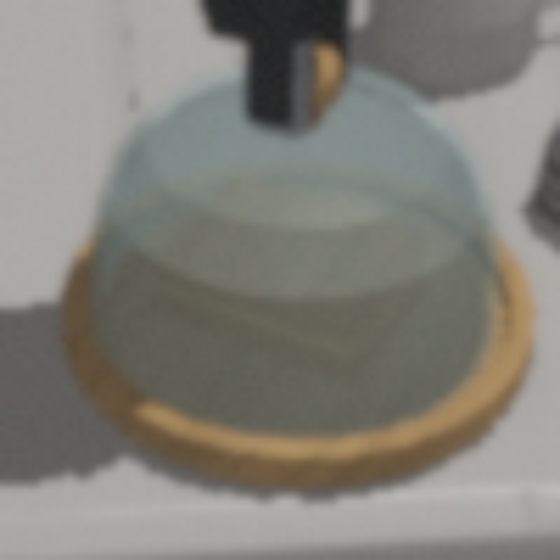

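Contact came at 96.3, the floor height, and the rim sits inside the lip all round in the crop. I release, back off and check.

```bash
python3 - <<'E'
from h import *
p=[611,-187]
bot.grip(0.65)
bot.movel([*p,130],max_speed=50)
bot.movel([*p,230],max_speed=180)
bot.move_ptp([450,150,260],[np.pi,0,np.pi])
print(bot.get_state()["t"])
I=imaging.capture("top");S=imaging.capture("side");M=mask(I,(8,60,60))
K=cen(blob(mask(S),(275,228),22))
print("side knob",K,"exp",project("side",[[611,-187,108]]))
cv2.imwrite("pics/c8.png",np.hstack([cv2.resize(I[146:226,302:382],(400,400),interpolation=cv2.INTER_CUBIC),cv2.resize(S[195:320,215:340],(400,400),interpolation=cv2.INTER_CUBIC)]))
E
```

```text
32.5083
side knob [272.96396396 228.91634492] exp [[272.50610547 227.1583244 ]]
```

View pics/c8.png

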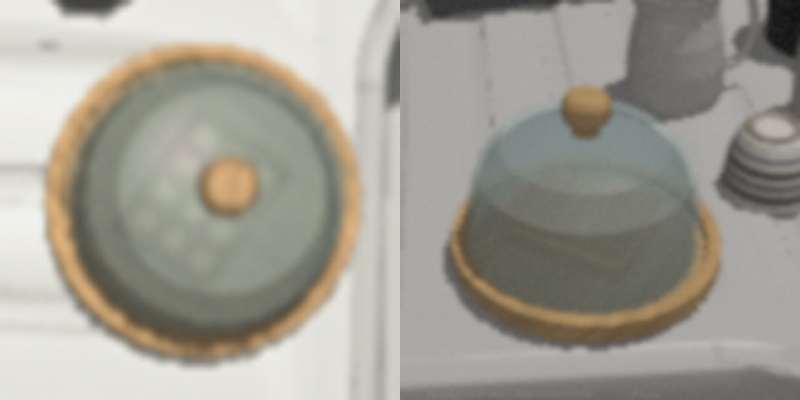

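The dome stands level inside the lip, with the wooden ring visible all round it in both crops and the waffle underneath. I hand in.

```bash
python3 -c "
from bench import bot
print(bot.sign_off())"
```

```text
the job is handed in; nothing more can be done
None
```

I handed the job in at about 32.5 s of the 58 s allowed: the waffle lies flat, within about 2 mm of the cake base's centre, the dome stands level over it inside the lip, and I left the jug and shaker alone.

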